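# Roll down the new edging strip on a swivel carving board

## Task

The dark edging strip on the near long side of the oval carving board has just been glued on and must be pressed home. Take the hand roller from its stand, set it against the edge at the left-hand end of the strip, and roll it once along to the right-hand end with a light, even pressure of about 3 newtons, never lifting off and never pressing hard, taking about six seconds and staying with the board as it swivels freely under the roller; let only the roller touch the board. Then lift the roller well clear and finish still holding it, with the board standing still.

Things in the scene. Friction and masses are not known exactly. Their poses are not given: they have to be found in the camera images.
- board: Oval bamboo carving board on a free swivel. From above its upright edge is an exact ellipse: half axis 150 mm along this body's y, 125 mm along its x. It spans 34 to 84 mm above the table. Origin: on the swivel axis, 24 mm above the table; z up. Its -x long side faces the arm within 0.35 rad at the start. Steel bar handles at both narrow ends reach to y = +-177 mm, x within +-37 mm.
- base: The board's fixed round foot, 200 mm across, centred under the swivel. Swivel: viscous drag 0.095 N m per rad/s, dry friction 0.003 N m, stops 2.6 rad either way of the foot's own yaw. The board weighs 6 kg with its steel plate, moment of inertia 0.05 kg m2 (both nominal, hidden scale 0.75 to 1.35): it coasts to rest with a time constant of about 0.5 s.
- strip_left (a point): Left-hand end (seen from the arm) of the dark brown edging strip, on the oval edge at board x = -59, y = +132 mm, 60 mm above the table. The strip lies flush with the oval, 48 mm high, 12 mm thick, along the -x side. Set the roller on within 25 mm of here.
- strip_mid (a point): Middle of the strip on the edge, board x = -125, y = 0 mm. Here a press goes through the swivel axis; anywhere else along the strip its lever arm (up to 25 mm) turns the board so as to bring the strip's middle to the roller: it comes to meet the roller up to the middle, and past the middle it runs on ahead of the roller (up to 0.8 rad/s at 3 N).
- strip_right (a point): Right-hand end of the strip on the edge, board x = -59, y = -132 mm. Roll on to here. The right press of the roller on the edge is 1 to 7 N, best about 3 N; over 8 N squeezes the glue out.
- roller: Hand roller, upright in its stand: black rubber roller below (40 mm high), spindle, steel disc 52 mm across (58 to 66 mm above the underside), dark square wooden handle 24 x 24 mm from 66 to 158 mm, red top to 171 mm. Origin: on the handle's axis at the underside; z up, x and y square to the handle's flat sides. Mass 0.25 kg. It moves with the handle, not with the sprung roller.
- roller_centre (a point): Centre of the rubber roller: 44 mm diameter, 40 mm long, spinning freely about the tool's upright axis; 20 mm above the tool's underside. It is sprung sideways: against the handle it gives in any horizontal direction, 600 N/m (5 mm at 3 N), up to 22 mm. Keep it about 60 mm above the table when rolling.
- roller_grip (a point): Middle of the handle's grip, on the axis, 115 mm above the underside; grip 24 mm across two flat sides from above.
- stand: White ceramic cup fixed on the table, 80 mm in diameter and 22 mm high; the roller stands in its 56 mm wide hole, on a floor 6 mm above the table. Origin: centre of its underside.
- pepper_mill: Dark wooden pepper mill, 56 mm in diameter, 155 mm high, standing loose; leave it alone. Origin: centre of its underside.
- paprika_jar: Red-brown spice jar, 52 mm in diameter, 85 mm high, standing loose; leave it alone. Origin: centre of its underside.
- glue_tin: Yellow glue tin, 74 mm in diameter, 100 mm high, standing loose; leave it alone. Origin: centre of its underside.
Not all that is in view belongs to the job. Leave any blue or green look-alike of the roller alone.

How it is judged:
On the way, in this order (a step that is already met when the one before it is completed fails the run):
1. the roller is taken out of its stand (height (world z) of roller above 0.03 m and contact force between the fingers and roller above 3 N and contact force between roller and stand below 0.1 N), for 0.2 s.
2. the roller presses at the left-hand end of the strip (1 to 7 N) (y of roller_centre in the frame of board above 0.118 m and x of roller_centre in the frame of board below -0.04 m and contact force between roller and board between 1 and 7 N), for 0.1 s.
3. it rolls on along the strip for at least 3 s on end, always pressing with 1 to 7 N (y of roller_centre in the frame of board between -0.135 and 0.118 m and x of roller_centre in the frame of board below 0 m and contact force between roller and board between 1 and 7 N), for 3 s.
4. it reaches the right-hand end of the strip, still pressing with 1 to 7 N (y of roller_centre in the frame of board below -0.135 m and x of roller_centre in the frame of board below -0.04 m and contact force between roller and board between 1 and 7 N).
At the end, for the whole second after the job is handed in: the roller is held upright (within 0.35 rad) in the fingers, its underside more than 100 mm above the table, touching neither board nor stand, and the board stands still (under 0.08 rad/s) (height (world z) of roller above 0.1 m and contact force between the fingers and roller above 3 N and contact force between roller and board below 0.1 N and contact force between roller and stand below 0.1 N and angle between roller's own z axis and vertical below 0.35 rad and angular speed of board below 0.08 rad/s); the arm keeps its last pose, push and grip.
It fails at once if the roller presses harder than 8 N on the board (contact force between roller and board above 8 N).
It fails at once if the roller leaves the edge (under 0.3 N) alongside the strip, more than about 30 mm from its ends (y of roller_centre in the frame of board between -0.115 and 0.115 m and x of roller_centre in the frame of board below 0 m and horizontal distance between roller_centre and board below 0.185 m and height (world z) of roller_centre below 0.105 m and contact force between roller and board below 0.3 N).
It fails at once if the board is flung round faster than 2 rad/s (angular speed of board above 2 rad/s).
It fails at once if the fingers or the arm touch the board (contact force between any of the arm, the fingers and board above 1 N).
It fails at once if a bystander is knocked or moved by more than 30 mm (distance of any of pepper_mill, paprika_jar, glue_tin from where it was at the start of the episode above 0.03 m).
It also fails if it takes over 64 s, if anything falls off the work surface, if the arm or the gripper's body presses on something with over 40 N, if the wrist force passes 120 N, or if a joint passes its speed limit or range.

## Robot

A 6-joint arm with a two-finger parallel gripper is mounted at the origin on the work surface. World frame = base frame: x ahead of the robot, y to its left, z up, the work surface at z = 0. Lengths are in m, angles in rad, forces in N, time in s.
With the tool pointing down it reaches from about 0.375 to 0.9 m from the base axis. Payload 3.1 kg.
Tool frame: the origin (TCP) lies midway between the tips of the shut fingers; the grasp point (between the pads) lies 19 mm behind it; z points along the fingers, y is the line along which they close (so a half turn about z gives the same grasp; the last joint's range is limited). The gripper opens to 87 mm and grips with 3 to 60 N. Pads are 19 mm wide; open, the fingers measure 117 mm over their backs; the gripper's body (75 mm by 190 mm) begins 51 mm behind the grasp point.
Start: joints at [1.032, 0.527, 1.433, -0, 1.181, -0.178], TCP at [0.22, 0.585, 0.223] pointing down, gripper open.
Joint ranges: [-3.08, 3.08], [-0.75, 2.2], [0.22, 2.44], [-1.43, 4.57], [0, 2.65], [-2.85, 2.85]. Speed limits (rad/s): [2.79, 2.79, 3.14, 3.14, 3.14, 3.14].

## Interface

Orientations are given as a unit quaternion [x, y, z, w].
In Python, from rig import robot gives the robot as it stands.
- The arm moves only by the shell command python3 -m jog 'ROWS' [FORCE]. ROWS is a JSON object of lists of equal length, an entry for each row: "dp": the shift along the tool's x, y, z in mm, a list of three; "delta_rot": the turn, a rotation vector about the tool's x, y, z in rad, a list of three; "gripper": the opening, from -1 (shut) to 1 (fully open). A call has 1 to 12 rows; each row is the pose to reach, as a shift and turn from the pose commanded when the call began, along the tool's axes at that moment; what a row does not reach only later rows make up. A row lasts 1/10 s, in which the tool goes at most 50 mm and 8.59 degrees, less where a joint would pass 70% of its speed; a pose out of reach is approached as far as the arm can. A call with a gripper value outside its range is refused whole. The fingers move at their own pace and stop on an object; FORCE is the grip in N (left out, the last holds). Time passes only in rows, so rows that repeat a pose let the fingers close. It gives the time, the measured TCP pose, the force, the opening and the grip force at its end, in the units of the state.
- robot.get_obs(): the state, without advancing time (a new reading comes with each control period).
- robot.camera(name): name is "side" or "top"; returns the picture (384x512x3 uint8, red, green, blue); there is no depth.
- robot.camera_model(name): a dict with "fx", "fy", "cx", "cy" (pixels), "xyz" and "orientation" of the camera in the world. Camera axes: x right, y down, z forward; pixel columns grow to the right and rows downward; lengths in m; the calibration is good to about 2 mm. A picture is of the moment at which its call begins. camera_model takes no time and is no camera call.
- robot.hand_in(): hands the job in; it is judged then, once.
Trained networks look in the newest picture that a camera, given by its name, has taken for a name from the list of things; names that differ only in an ending like _2 or _b are one class to them, and where a whole thing is asked for, a point or a joint stands for the part that bears it (a point fixed in the world has none). Each returns a list of dicts, best first, with "score" (0 to 1); they miss things now and then, are a little off and sometimes report something else, mostly with a low value. They report only what shows in the picture. A call takes as long as a camera call. They do not tell look-alikes from the thing itself.
- robot.search_frame(name, camera): "rect" ([left, top, right, bottom] in pixels, round what is visible of it).
The state is a dict: "time": time; "q": joint angles; "joint_velocities": joint speeds; "joint_torque": joint torques, N m; "position": TCP position; "tool_rot": TCP orientation; "ft_force": force on the tool from outside, world axes, zero at the start; "moment": the same for the moment, N m; "grip_width": finger opening in m; "grip_force": force on a finger pad.
Only numpy, scipy, OpenCV 4.12 (cv2) and the standard library are available. Lean on these libraries where they do the work, as an engineer would, in place of code of your own. Each camera call takes 0.05 s, during which the arm holds its last target. There are 200 camera calls.

## Working session

There is one attempt and no reset: what is moved stays moved. The work goes in short steps, Python scripts to look and compute and a shell command to move; the robot and the scene stay as the last step left them, time stands still between calls to the robot, and variables do not carry over. Pictures are saved under pics/ and viewed, at most 10 in all, crops included, and the job is handed in when it is done.

```bash
ls; mkdir -p pics; python3 - <<'E'
from rig import robot
import cv2
for c in ("top","side"):
    im=robot.camera(c); cv2.imwrite(f"pics/{c}0.png",im[:,:,::-1]); print(c,robot.camera_model(c))
    for n in ("roller","board","stand","base","pepper_mill","paprika_jar","glue_tin"):
        print(n,[(round(d["score"],2),[round(v) for v in d["rect"]]) for d in robot.search_frame(n,c)][:3])
print(robot.get_obs())
E
```

```text
pics
top {'fx': 404.435497833837, 'fy': 404.435497833837, 'cx': 253.87516808570382, 'cy': 195.93294274364493, 'xyz': array([ 0.38331352, -0.01638213,  1.29209438]), 'orientation': array([-0.69832001,  0.71459331, -0.02001087,  0.03612662])}
roller [(0.67, [148, 216, 171, 231]), (0.65, [109, 214, 140, 230]), (0.57, [145, 246, 172, 263])]
board [(0.75, [194, 106, 310, 191]), (0.7, [98, 178, 131, 205])]
stand [(0.57, [156, 210, 179, 238])]
base [(0.69, [198, 105, 307, 186])]
pepper_mill []
paprika_jar [(0.56, [394, 179, 419, 195])]
glue_tin [(0.81, [100, 178, 133, 205])]
side {'fx': 399.1185707395435, 'fy': 399.1185707395435, 'cx': 255.70744059259735, 'cy': 189.60965832813687, 'xyz': array([ 0.0922484 , -0.76539   ,  1.01158698]), 'orientation': array([ 0.90389299, -0.21660005,  0.07956466, -0.36018237])}
roller [(0.84, [172, 131, 190, 176]), (0.77, [202, 124, 213, 164]), (0.55, [190, 110, 202, 150])]
board [(0.88, [258, 145, 340, 219])]
stand [(0.71, [193, 156, 220, 171])]
base [(0.82, [261, 150, 338, 218]), (0.49, [211, 108, 225, 142])]
pepper_mill [(0.97, [274, 270, 296, 310])]
paprika_jar [(0.67, [339, 300, 363, 334])]
glue_tin [(0.84, [210, 108, 227, 142])]
{'time': 0.8, 'q': array([ 1.03249726e+00,  5.27430905e-01,  1.43268655e+00, -2.00325699e-05,
        1.18141905e+00, -1.78497843e-01]), 'joint_velocities': array([-0.00211816,  0.00105856,  0.00072606, -0.00031604,  0.0007056 ,
       -0.00140638]), 'joint_torque': array([-1.23908278e-03, -4.39960563e+01, -1.76973367e+01,  6.34265738e-02,
        5.03285055e-02, -5.32996751e-05]), 'position': array([0.22002203, 0.58497195, 0.22259519]), 'tool_rot': array([1.78928048e-01, 9.83862161e-01, 2.30443510e-05, 1.85272329e-05]), 'ft_force': array([ 0.20940284, -0.50469133,  0.77687381]), 'moment': array([0.04036602, 0.02398099, 0.00249709]), 'grip_force': 0.0, 'grip_width': 0.0872853278484256}
```

```bash
python3 - <<'E'
import cv2,numpy as np
a=cv2.imread("pics/top0.png")[90:290,80:340]; a=cv2.resize(a,None,fx=3,fy=3,interpolation=cv2.INTER_CUBIC); cv2.imwrite("pics/topz.png",a)
a=cv2.imread("pics/side0.png")[90:290,140:400]; a=cv2.resize(a,None,fx=3,fy=3,interpolation=cv2.INTER_CUBIC); cv2.imwrite("pics/sidez.png",a)
E
```

```text
(no output)
```

View pics/topz.png

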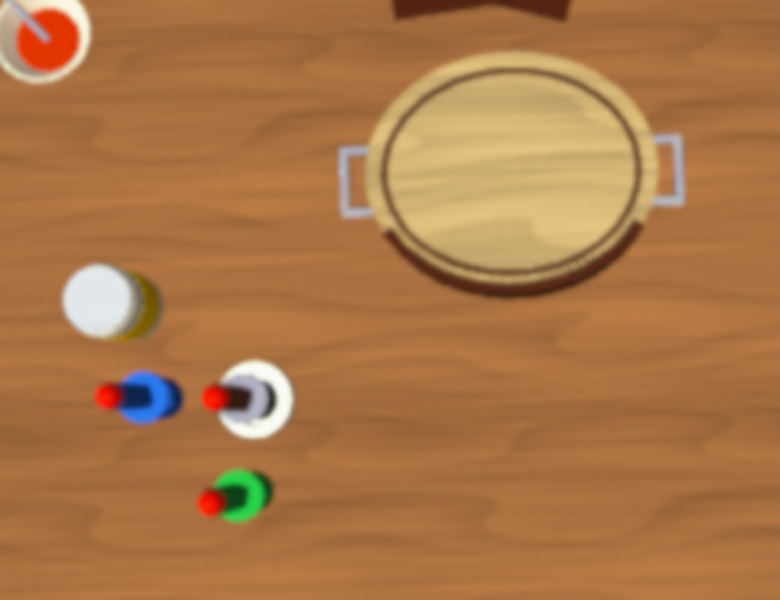

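View pics/sidez.png

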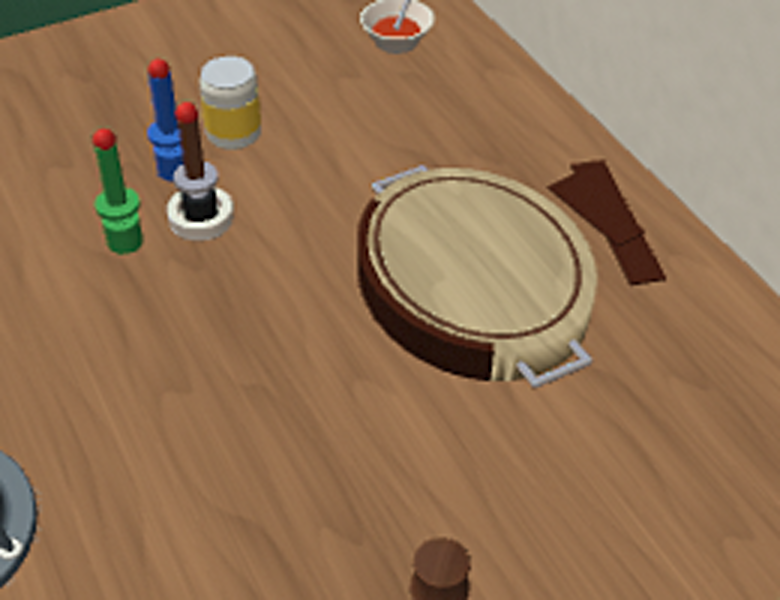

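The top view (crop origin 80,90, scale 3) shows the real roller with its dark handle in the white cup, at about px (165,223). The green one is in front of it, the blue one to its left, and the glue tin behind left. The board is centred near px (251,147), with the strip on the near side and the handles left and right. Next I'll measure these.

```bash
cat > h.py <<'E'
import numpy as np,cv2
from scipy.spatial.transform import Rotation as R
from scipy.optimize import least_squares
from rig import robot
def ray(c,uv,z):
    m=robot.camera_model(c); uv=np.atleast_2d(uv).astype(float)
    d=np.c_[(uv[:,0]-m["cx"])/m["fx"],(uv[:,1]-m["cy"])/m["fy"],np.ones(len(uv))]
    d=R.from_quat(m["orientation"]).apply(d); o=np.array(m["xyz"])
    return o+d*((z-o[2])/d[:,2])[:,None]
def proj(c,p):
    m=robot.camera_model(c); q=R.from_quat(m["orientation"]).inv().apply(np.atleast_2d(p)-m["xyz"])
    return np.c_[m["fx"]*q[:,0]/q[:,2]+m["cx"],m["fy"]*q[:,1]/q[:,2]+m["cy"]]
def blobs(mask,off):
    n,l,s,c=cv2.connectedComponentsWithStats(mask.astype(np.uint8))
    return sorted([(s[i,4],c[i]+off) for i in range(1,n)],key=lambda t:-t[0])[:3]
E
python3 - <<'E'
from h import *
for c,(u0,v0,u1,v1) in (("top",(140,205,182,242)),("side",(190,120,222,175))):
    a=cv2.imread(f"pics/{c}0.png")[v0:v1,u0:u1].astype(int); b,g,r=a[...,0],a[...,1],a[...,2]
    for z,m in ((.171,(r>180)&(g<90)),(.022,(r>215)&(g>205)&(b>190)),(.072,(abs(r-b)<45)&(r>130)&(r<190)&(b>r-5))):
        for n,p in blobs(m,(u0,v0)): 
            if n>8: print(c,z,n,p,ray(c,p,z)[0])
# board: tan segmentation incl. strip -> colour
a=cv2.imread("pics/top0.png"); hsv=cv2.cvtColor(a,cv2.COLOR_BGR2HSV)
for p in ((250,147),(220,150),(165,180),(240,188),(197,150),(300,160),(206,120)): print(p,a[p[1],p[0]],hsv[p[1],p[0]])
E
python3 - <<'E'
import cv2
a=cv2.imread("pics/top0.png")[95:245,140:320]; cv2.imwrite("pics/t2.png",cv2.resize(a,None,fx=4,fy=4,interpolation=cv2.INTER_NEAREST))
E
```

```text
top 0.171 52 [150.42307692 222.34615385] [0.40599444 0.2978426  0.171     ]
top 0.022 215 [167.46511628 223.17209302] [0.40520003 0.28559322 0.022     ]
top 0.072 108 [163.02777778 222.52777778] [0.40658728 0.28719791 0.072     ]
side 0.171 14 [200.71428571 125.57142857] [0.40652982 0.30176631 0.171     ]
side 0.022 80 [206.3875 160.3375] [0.40543463 0.28783761 0.022     ]
side 0.072 67 [204.67164179 148.89552239] [0.40675677 0.29394842 0.072     ]
(250, 147) [112 172 203] [ 20 114 203]
(220, 150) [119 183 215] [ 20 114 215]
(165, 180) [ 63 111 169] [ 14 160 169]
(240, 188) [ 40  72 114] [ 13 166 114]
(197, 150) [ 78 115 163] [ 13 133 163]
(300, 160) [ 63 110 166] [ 14 158 166]
(206, 120) [ 62 111 169] [ 14 161 169]
```

```bash
python3 - <<'E'
from h import *
a=cv2.imread("pics/top0.png"); hsv=cv2.cvtColor(a,cv2.COLOR_BGR2HSV)
tan=(hsv[...,0]>=16)&(hsv[...,0]<=26)&(hsv[...,2]>120)&(hsv[...,1]>60); tan[:, :180]=0; tan[:,330:]=0; tan[:90]=0; tan[200:]=0
cs,_=cv2.findContours(cv2.morphologyEx(tan.astype(np.uint8),cv2.MORPH_OPEN,np.ones((3,3))),cv2.RETR_EXTERNAL,cv2.CHAIN_APPROX_NONE)
c=max(cs,key=cv2.contourArea)[:,0]; w=ray("top",c,.084)[:,:2]
print("tan bbox",c.min(0),c.max(0)); print("ellipse",cv2.fitEllipse((w*1000).astype(np.float32)))
m=(hsv[...,1]<70)&(hsv[...,2]>110)&(hsv[...,2]<230)
m=m.astype(np.uint8); m[:125]=0; m[175:]=0
L=m.copy(); L[:,:188]=0;L[:,206:]=0; Rr=m.copy(); Rr[:,:292]=0;Rr[:,315:]=0
for k in (L,Rr):
    v,u=np.nonzero(k); print(len(u),u.min(),u.max(),v.min(),v.max()); P=ray("top",np.c_[u,v],.06)
    print(P[:,:2].mean(0),P.min(0),P.max(0))
for c,u0,v0,z in (("side",285,275,.155),("side",351,305,.085),("top",110,190,.1),("side",160,205,.0),("top",127,223,.06),("top",158,255,.06),("side",181,160,.06)): print(c,u0,v0,ray(c,(u0,v0),z)[0])
A=cv2.resize(cv2.imread("pics/side0.png")[112:175,160:230],None,fx=7,fy=7,interpolation=cv2.INTER_CUBIC)
B=cv2.resize(a[205:268,105:135+45],None,fx=4,fy=7,interpolation=cv2.INTER_CUBIC)
cv2.imwrite("pics/z2.png",np.hstack([A,B]))
E
```

```text
tan bbox [201 107] [299 183]
ellipse ((638.2599487304688, 17.599990844726562), (228.68492126464844, 294.363037109375), 178.4406280517578)
129 193 204 139 162
[0.62615364 0.18605594] [0.5908289  0.16217879 0.06      ] [0.66338113 0.19620105 0.06      ]
123 297 307 135 158
[ 0.62991053 -0.14655215] [ 0.59466483 -0.15726625  0.06      ] [ 0.66700287 -0.12451477  0.06      ]
side 285 275 [ 0.37984613 -0.32962847  0.155     ]
side 351 305 [ 0.50772706 -0.44370892  0.085     ]
top 110 190 [0.50657696 0.43903071 0.1       ]
side 160 205 [0.19014709 0.17616179 0.        ]
top 127 223 [0.40786003 0.40115188 0.06      ]
top 158 255 [0.3086724  0.30596125 0.06      ]
side 181 160 [0.31425624 0.29046844 0.06      ]
```

View pics/z2.png

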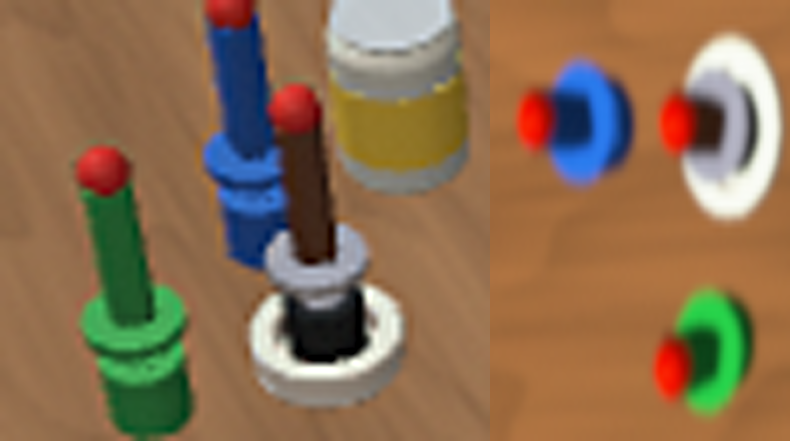

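```bash
cat >> h.py <<'E'
def board_fit(im_bgr,p0,fix=None):
    hsv=cv2.cvtColor(im_bgr,cv2.COLOR_BGR2HSV)
    tan=(hsv[...,0]>=16)&(hsv[...,0]<=26)&(hsv[...,2]>120)&(hsv[...,1]>60); tan[:,:180]=0; tan[:,330:]=0; tan[:90]=0; tan[200:]=0
    cs,_=cv2.findContours(cv2.morphologyEx(tan.astype(np.uint8),cv2.MORPH_OPEN,np.ones((3,3))),cv2.RETR_EXTERNAL,cv2.CHAIN_APPROX_NONE)
    w=ray("top",max(cs,key=cv2.contourArea)[:,0],.084)[:,:2]
    w=w[w[:,0]>p0[0]-.02]
    def f(p):
        d=w-p[:2]; c,s=np.cos(p[2]),np.sin(p[2]); x=d@[c,s]; y=d@[-s,c]
        return (np.hypot(x/.125,y/.15)-1)*.137
    r=least_squares(f,p0,loss="soft_l1",f_scale=.002); return r.x,np.std(r.fun),len(w)
E
python3 - <<'E'
from h import *
a=cv2.imread("pics/top0.png")
print(board_fit(a,[.632,.0185,.011]))
# strip bottom/near edge check: predicted near edge at z .084 and .036
for z in (.084,.036):
    print(z,proj("top",[.632-.125,.0185,z]))
hsv=cv2.cvtColor(a,cv2.COLOR_BGR2HSV); print(a[178:195,251].tolist()); print(a[100:112,251].tolist())
E
```

```text
(array([0.62791244, 0.01882378, 0.01329953]), np.float64(0.001231167693364076), 138)
0.084 [[250.88374021 186.96759283]]
0.036 [[251.36129156 188.52299177]]
[[104, 159, 189], [84, 131, 162], [59, 92, 126], [67, 103, 139], [92, 143, 177], [92, 142, 176], [63, 100, 137], [33, 57, 99], [23, 42, 86], [20, 36, 76], [22, 41, 75], [40, 72, 115], [56, 98, 151], [63, 111, 169], [66, 115, 176], [65, 117, 177], [66, 117, 178]]
[[58, 103, 156], [61, 107, 163], [62, 110, 167], [61, 107, 163], [59, 103, 156], [61, 105, 157], [74, 123, 168], [97, 153, 190], [113, 174, 206], [119, 181, 213], [121, 184, 217], [117, 179, 212]]
```

```bash
python3 -m jog '{"dp":[[-47,-16,0],[-94,-32,0],[-141,-48,0],[-172,-80,0],[-180,-120,0],[-190,-170,0],[-198,-209,0],[-198,-209,0]],"delta_rot":[[0,0,-0.1],[0,0,-0.2],[0,0,-0.3],[0,0,-0.36],[0,0,-0.36],[0,0,-0.36],[0,0,-0.36],[0,0,-0.36]],"gripper":[1,1,1,1,1,1,1,1]}'
```

```text
time: 1.6
position: [0.3291, 0.3152, 0.2222]
tool_rot: [0.002, 1.0, -0.002, -0.002]
ft_force: [-0.0, 0.8, 0.2]
grip_width: 0.0871
grip_force: 0.0
```

```bash
python3 -m jog '{"dp":[[-35,-12,0],[-74,-24,0],[-74,-24,0],[-74,-24,40],[-74,-24,80],[-74,-24,112],[-74,-24,112],[-74,-24,112]],"delta_rot":[[0,0,0],[0,0,0],[0,0,0],[0,0,0],[0,0,0],[0,0,0],[0,0,0],[0,0,0]],"gripper":[1,1,1,1,1,1,1,1]}'
python3 - <<'E'
from h import *
a=robot.camera("side")[:,:,::-1]; cv2.imwrite("pics/s1.png",cv2.resize(a[80:200,130:290],None,fx=4,fy=4,interpolation=cv2.INTER_CUBIC))
o=robot.get_obs(); print(o["position"],o["tool_rot"],o["ft_force"])
E
```

```text
time: 2.4
position: [0.4057, 0.2963, 0.1106]
tool_rot: [-0.0, 1.0, -0.0, -0.0]
ft_force: [0.7, -0.7, -0.4]
grip_width: 0.0869
grip_force: 0.0
[0.40655527 0.29661261 0.11157358] [-4.03318722e-04  9.99999383e-01  4.70687214e-04  9.21517753e-04] [-0.24832547  0.25978829  0.11151981]
```

View pics/s1.png

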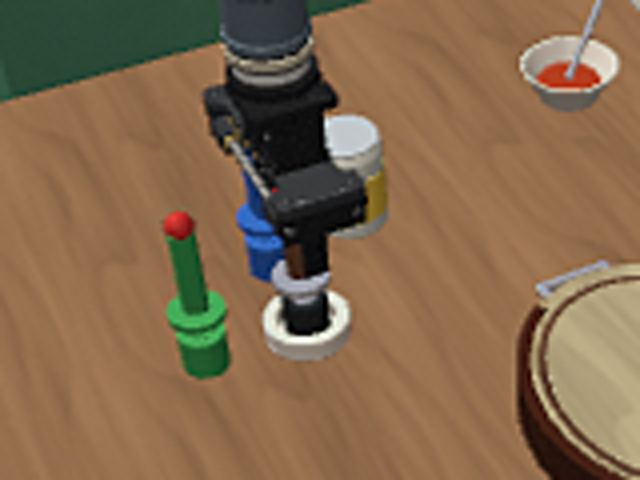

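The gripper is down over the dark handle at about px (205,140) in the side view, with the fingers clear of the green and blue look-alikes. I'll close at 60 N and then lift gently.

```bash
python3 -m jog '{"dp":[[0,0,0],[0,0,0],[0,0,0],[0,0,0],[0,0,0],[0,0,0],[0,0,0],[0,0,0],[0,0,0],[0,0,0]],"delta_rot":[[0,0,0],[0,0,0],[0,0,0],[0,0,0],[0,0,0],[0,0,0],[0,0,0],[0,0,0],[0,0,0],[0,0,0]],"gripper":[-1,-1,-1,-1,-1,-1,-1,-1,-1,-1]}' 60
python3 -c "
from rig import robot;o=robot.get_obs();print(o['position'],o['ft_force'],o['grip_width'],o['grip_force'])"
```

```text
time: 3.45
position: [0.4054, 0.2956, 0.1104]
tool_rot: [-0.0, 1.0, -0.0, -0.0]
ft_force: [-0.6, 0.8, -0.1]
grip_width: 0.0236
grip_force: 59.8
[0.40539105 0.29555628 0.11041895] [-0.56807954  0.76649421 -0.09869975] 0.023632269604188946 59.78547625243664
```

```bash
python3 -m jog '{"dp":[[0,0,-15],[0,0,-35],[0,0,-65],[0,0,-100],[0,0,-100],[0,0,-100],[0,0,-100],[0,0,-100]],"delta_rot":[[0,0,0],[0,0,0],[0,0,0],[0,0,0],[0,0,0],[0,0,0],[0,0,0],[0,0,0]],"gripper":[-1,-1,-1,-1,-1,-1,-1,-1]}' 60
python3 - <<'E'
from h import *
a=robot.camera("side")[:,:,::-1]; cv2.imwrite("pics/s2raw.png",a); 
p=robot.get_obs()["position"]; print(p)
for dz in (-.0424,-.0844): print(proj("side",p+[0,0,dz]))   # disc centre, roller centre expected
u,v=proj("side",p+[0,0,-.0424])[0].astype(int); print(u,v)
cv2.imwrite("pics/s2.png",cv2.resize(a[v-35:v+40,u-40:u+40],None,fx=8,fy=8,interpolation=cv2.INTER_CUBIC))
f=[robot.get_obs()["ft_force"]]; print(f)
E
```

```text
time: 4.25
position: [0.4046, 0.2951, 0.2089]
tool_rot: [-0.0, 1.0, -0.001, -0.002]
ft_force: [0.4, -0.2, -2.1]
grip_width: 0.0238
grip_force: 59.8
[0.4047734  0.29516895 0.20900156]
[[201.08145799 127.81062435]]
[[202.42670424 137.41483665]]
201 127
[array([-0.89874429, -0.83063475, -2.23080394])]
```

View pics/s2.png

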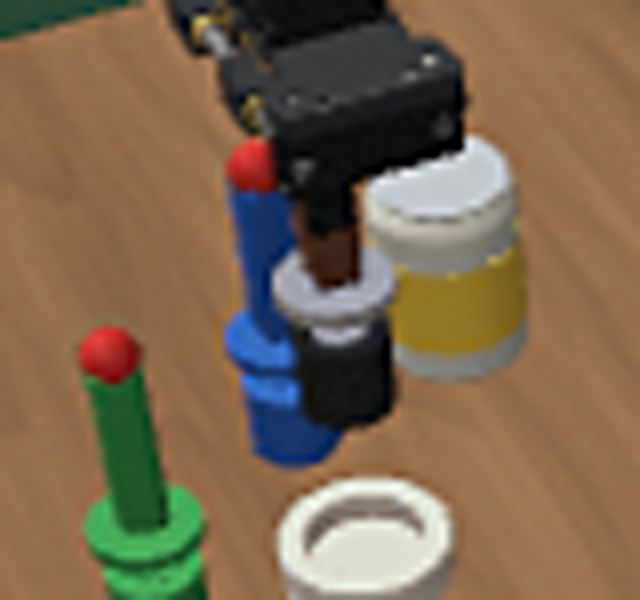

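```bash
python3 - <<'E'
from h import *
print(ray("side",(202.4,127.2),.1666),ray("side",(204.06,137.8),.1246))
a=cv2.imread("pics/s2raw.png").astype(int); 
sub=a[105:150,190:225]; b,g,r=[sub[...,i] for i in range(3)]
for n,p in blobs((abs(r-b)<30)&(r>120)&(b>=r-8),(190,105)): print("disc",n,p,ray("side",p,.1666)[0])
for n,p in blobs((r<50)&(g<50)&(b<50),(190,105)): print("black",n,p)
# cup & green in both frames
print(a[100:115,195].shape)
E
```

```text
[[0.41001044 0.29622526 0.1666    ]] [[0.4090651  0.29056147 0.1246    ]]
disc 115 [216.00869565 114.7826087 ] [0.47885257 0.34014868 0.1666    ]
disc 77 [202.36363636 127.44155844] [0.40941116 0.29503792 0.1666    ]
disc 16 [215.75  137.375] [0.4294316  0.22462093 0.1666    ]
black 241 [205.05809129 110.97095436]
black 122 [203.78688525 138.99180328]
black 3 [202. 127.]
(15, 3)
```

```bash
cat > ctl.py <<'E'
import sys,json
from h import *
C=np.array([.6295,.0188]); DX=np.array([.0035,0.]); K,RR,TAU=600.,.022,.05; I,B,DRY=.05,.095,.003
T=np.linspace(-1.5,1.5,1501)
edge=lambda t:np.stack([-.125*np.cos(t),.15*np.sin(t)],-1)
def nrm(t):
    n=np.stack([-np.cos(t)/.125,np.sin(t)/.15],-1); return n/np.linalg.norm(n,axis=-1,keepdims=True)
rot=lambda a:np.array([[np.cos(a),-np.sin(a)],[np.sin(a),np.cos(a)]])
E_T,N_T=edge(T),nrm(T)
def geom(h,th):                      # handle axis (world) -> edge parameter, depth of press, world normal
    p=rot(th).T@(h-C); i=np.argmin(((E_T-p)**2).sum(1)); return T[i],RR-(p-E_T[i])@N_T[i],rot(th)@N_T[i]
def stepb(th,w,t,F,dt):
    e,n=edge(t),-nrm(t)*F; tq=e[0]*n[1]-e[1]*n[0]
    w+=dt*(tq-B*w-DRY*np.tanh(w/.01))/I; return th+w*dt,w
def vision(im,th0,span=.35):
    hsv=cv2.cvtColor(im,cv2.COLOR_RGB2HSV).astype(int); H,S,V=hsv[...,0],hsv[...,1],hsv[...,2]
    tan=(H>=16)&(H<=26)&(V>120)&(S>60); brown=(H<=16)&(S>140)&(V<125)&(V>50); grey=(S<75)&(V>110)&(V<230)
    ph=np.linspace(-np.pi,np.pi,180,endpoint=False); ring=np.stack([-.119*np.cos(ph),.144*np.sin(ph)],-1)
    isS=(abs(ring[:,1])<.128)&(ring[:,0]<0); isN=(abs(ring[:,1])>.136)|(ring[:,0]>0)
    hs=np.concatenate([np.stack([np.linspace(-.033,.033,15),np.full(15,.174)],-1)]+[np.stack([np.full(5,sx*.034),np.linspace(.155,.174,5)],-1) for sx in(-1,1)])
    hs=np.concatenate([hs,hs*[1,-1]]); best=[]
    def look(mask,p,z):
        uv=np.rint(proj("top",np.c_[p,np.full(len(p),z)])).astype(int); return mask[uv[:,1].clip(0,383),uv[:,0].clip(0,511)].astype(float)
    ths=np.arange(th0-span,th0+span,.01); sc=[]
    for a in ths:
        r=lambda q:q@rot(a).T+C
        sc.append(2*look(grey,r(hs),.06).sum()+look(brown,r(ring[isS]),.084).sum()-look(tan,r(ring[isS]),.084).sum()+look(tan,r(ring[isN]),.084).sum()-look(brown,r(ring[isN]),.084).sum())
    sc=np.array(sc); w=np.clip(sc-sc.max()+8,0,None); i=sc.argmax(); w[abs(ths-ths[i])>.08]=0
    return (ths*w).sum()/w.sum(),sc.max()
E
python3 - <<'E'
from ctl import *
a=cv2.imread("pics/top0.png")[:,:,::-1].copy(); print(vision(a,0.1),vision(a,-.1))
t=1.076; n=rot(.012)@nrm(t); h=C+rot(.012)@(edge(t)+nrm(t)*(RR+.012)); print(h,n)
c=np.array([.4057,.2957,.2106]); d=(np.r_[h-DX,.1444]-c)*1e3; print("rows",-d[0],d[1],-d[2])
E
```

```text
(np.float64(0.010434782608695911), np.float64(268.0)) (np.float64(0.010434782608696106), np.float64(268.0))
[0.54974353 0.17840418] [-0.55353274  0.83282742]
rows -140.5435287748214 -117.29581752877277 66.2
```

```bash
python3 -m jog '{"dp":[[-25,-20,0],[-60,-50,0],[-95,-80,0],[-125,-105,0],[-140,-117,0],[-140,-117,10],[-140,-117,35],[-140,-117,60],[-140,-117,66],[-140,-117,66],[-140,-117,66],[-140,-117,66]],"delta_rot":[[0,0,0],[0,0,0],[0,0,0],[0,0,0],[0,0,0],[0,0,0],[0,0,0],[0,0,0],[0,0,0],[0,0,0],[0,0,0],[0,0,0]],"gripper":[-1,-1,-1,-1,-1,-1,-1,-1,-1,-1,-1,-1]}' 60
python3 - <<'E'
from ctl import *
F=[]; P=[]
for c in ("top","side","side","side"):
    o=robot.get_obs(); F.append(o["ft_force"]); P.append(o["position"]); im=robot.camera(c)
    if c=="top": print(vision(im,.012)); t=im
cv2.imwrite("pics/ts.png",np.hstack([cv2.resize(t[80:280,130:330],None,fx=2,fy=2),cv2.resize(im[100:250,180:330],(400,400))])[:,:,::-1]); cv2.imwrite("pics/s3raw.png",im[:,:,::-1])
p=np.mean(P,0); print(np.mean(F,0),p,geom(p[:2]+DX,.012), o["tool_rot"])
print(proj("side",p+[DX[0],0,-.0844]),proj("side",p+[DX[0],0,-.0424]))
E
```

```text
time: 5.5
position: [0.5464, 0.1792, 0.1458]
tool_rot: [-0.0, 1.0, 0.0, 0.001]
ft_force: [0.5, -0.3, -2.2]
grip_width: 0.024
grip_force: 59.8
(np.float64(0.010333333333333675), np.float64(202.0))
[ 0.56552563 -0.37547529 -1.97784668] [0.5464025  0.17904921 0.14572032] (np.float64(1.0779999999999998), np.float64(-0.01244990017490969), array([-0.55171243,  0.83403441])) [-1.57581755e-04  9.99999511e-01  1.36137116e-04  9.66432456e-04]
[[254.73581873 157.86740519]] [[254.56625046 148.84104885]]
```

View pics/ts.png

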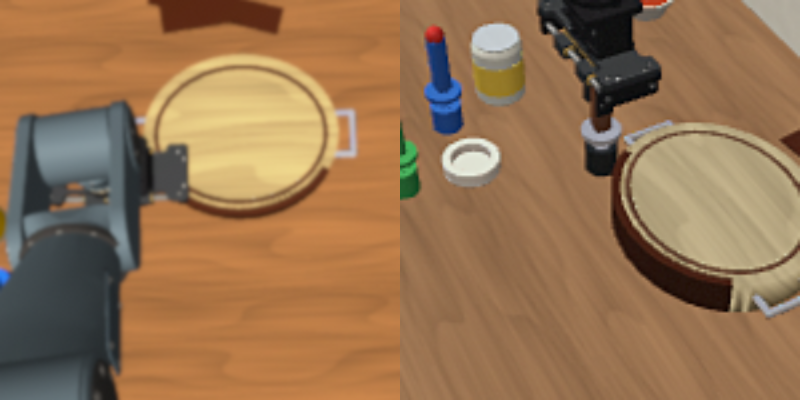

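```bash
cat > step.py <<'E'
# usage: step.py N [depth_mm] [trate] ; reads state, updates estimate, prints N rows
from ctl import *
N=int(sys.argv[1]); D=float(sys.argv[2])/1e3 if len(sys.argv)>2 else .0047; VT=float(sys.argv[3]) if len(sys.argv)>3 else .4
DX=np.array([.004,0.])
try: s=json.load(open("st.json"))
except FileNotFoundError: s=dict(cmd=[.546,.179],h=[.546,.179],th=.0105,w=0.,e=[0,0],P=[[9e-6,0],[0,9e-6]],rows=[],v=0.)
cmd,h,th,w,e,P=np.array(s["cmd"]),np.array(s["h"]),s["th"],s["w"],np.array(s["e"]),np.array(s["P"])+np.eye(2)*2e-7
def fwd(h,c0,c1,th,w,T_):
    n=max(1,round(T_/.005))
    for k in range(n):
        h=h+.005/TAU*(c0+(c1-c0)*(k+1)/n-h); t,d,_=geom(h+DX+e,th); th,w=stepb(th,w,t,K*max(d,0),.005)
    return h,th,w
for r in s["rows"]:
    c1=np.array(s["cmd"])+[-r[0]/1e3,r[1]/1e3]; h,th,w=fwd(h,cmd,c1,th,w,.1); cmd=c1
def force(o,th):
    global e,P
    p=o["position"][:2]; t,d,n=geom(p+DX+e,th); F=o["ft_force"][:2]@n
    if F>1.2 or d>.001:
        k=P@n/(n@P@n+1.4e-6); e=e+k*np.clip(F/K-max(d,0),-.004,.004); P=P-np.outer(k,n)@P
    print("F %.2f model %.2f  perp %.2f  depth %.1fmm t %.3f  ft %s hpred-err %s mm"%(F,K*max(d,0),o["ft_force"][:2]@[-n[1],n[0]],d*1e3,t,np.round(o["ft_force"],1),np.round((p-h)*1e3,1)))
    return p
o=robot.get_obs(); im=robot.camera("top"); o2=robot.get_obs()
m,sc=vision(im,th); r=m-th; dt=.1*len(s["rows"]) or 1
print("t=%.2f th pred %.3f vis %.3f score %.0f w %.2f"%(o["time"],th,m,sc,w))
if sc>80 and s["rows"]: th+=.8*r; w+=.5*r/dt
p=force(o,th); h=h+.5*(p-h); h,th,w=fwd(h,cmd,cmd,th,w,.05)
p=force(o2,th); h=h+.5*(p-h)
# plan by the inverse model
t,d,_=geom(h+DX+e,th); v=s["v"]; th1,w1=th,w; out=[]; d0=d; hp=h.copy(); dd=.01
path=[]
for k in range(N*10+10):
    v+=np.clip(VT-v,-.01,.01) if d>0 else 0; 
    d+=np.clip(D-d,-.00018,.00018); t-=v*dd
    th1,w1=stepb(th1,w1,t,K*max(d,0),dd); path.append(C+rot(th1)@(edge(t)+nrm(t)*(RR-d))-DX-e)
    if k==N*10-1: vend,tend,wend=v,t,w1
path=np.array(path)
for k in range(1,N+1):
    i=k*10-1; hd=(path[i+5]-path[i-4])/.09; c=path[i]+TAU*hd; out.append([round(-(c-cmd)[0]*1e3),round((c-cmd)[1]*1e3),0])
P_=rot(th).T@(h+DX+e-C)
print("now th %.3f w %.2f e %s mm | axis in board %s | end t %.2f v %.2f w %.2f"%(th,w,np.round(e*1e3,1),np.round(P_*1e3),tend,vend,wend))
print("ROWS",json.dumps(out).replace(" ",""))
json.dump(dict(cmd=list(cmd),h=list(h),th=th,w=w,e=list(e),P=P.tolist(),rows=out,v=vend),open("st.json","w"))
E
python3 step.py 6
```

```text
t=5.70 th pred 0.011 vis 0.009 score 202 w 0.00
F 0.48 model 0.00  perp 0.88  depth -12.1mm t 1.078  ft [-1.  -0.1 -2. ] hpred-err [ 0.2 -0.2] mm
F 0.32 model 0.00  perp 0.03  depth -12.1mm t 1.078  ft [-0.2  0.3 -2.9] hpred-err [ 0.1 -0.2] mm
now th 0.011 w 0.00 e [0. 0.] mm | axis in board [-78. 161.] | end t 1.08 v 0.00 w 0.00
ROWS [[-2,-2,0],[-3,-4,0],[-4,-5,0],[-5,-7,0],[-6,-8,0],[-7,-10,0]]Traceback (most recent call last):
  File "step.py", line 42, in <module>
    json.dump(dict(cmd=list(cmd),h=list(h),th=th,w=w,e=list(e),P=P.tolist(),rows=out,v=vend),open("st.json","w"))
    ~~~~~~~~~^^^^^^^^^^^^^^^^^^^^^^^^^^^^^^^^^^^^^^^^^^^^^^^^^^^^^^^^^^^^^^^^^^^^^^^^^^^^^^^^^^^^^^^^^^^^^^^^^^^^
    for chunk in iterable:
                 ^^^^^^^^
    yield from _iterencode_dict(o, _current_indent_level)
    yield from chunks
    yield from chunks
    o = _default(o)
    raise TypeError(f'Object of type {o.__class__.__name__} '
                    f'is not JSON serializable')
TypeError: Object of type int64 is not JSON serializable
```

```bash
sed -i 's/open("st.json","w"))/open("st.json","w"),default=float)/' step.py; rm -f st.json; python3 - <<'E'
import json
json.dump(dict(cmd=[.546,.179],h=[.546,.179],th=.0105,w=0.,e=[0,0],P=[[9e-6,0],[0,9e-6]],rows=[[-2,-2,0],[-3,-4,0],[-4,-5,0],[-5,-7,0],[-6,-8,0],[-6,-9,0]],v=0.),open("st.json","w"))
E
python3 -m jog '{"dp":[[-2,-2,0],[-3,-4,0],[-4,-5,0],[-5,-7,0],[-6,-8,0],[-6,-9,0]],"delta_rot":[[0,0,0],[0,0,0],[0,0,0],[0,0,0],[0,0,0],[0,0,0]],"gripper":[-1,-1,-1,-1,-1,-1]}' 60 | head -2; python3 step.py 3
```

```text
time: 6.35
position: [0.552, 0.1695, 0.1445]
t=6.35 th pred 0.011 vis 0.008 score 231 w 0.00
F 1.02 model 0.00  perp 0.25  depth -1.2mm t 1.074  ft [-0.8  0.7 -2.7] hpred-err [ 0.1 -0.9] mm
F -0.96 model 0.00  perp 0.59  depth -1.2mm t 1.072  ft [ 0.  -1.1 -2.2] hpred-err [-0.1 -0.6] mm
now th 0.008 w -0.00 e [0. 0.] mm | axis in board [-72. 152.] | end t 1.05 v 0.22 w -0.10
ROWS [[-1,-3,0],[-1,-5,0],[-1,-8,0]]
```

```bash
python3 -m jog '{"dp":[[-1,-3,0],[-1,-5,0],[-1,-8,0]],"delta_rot":[[0,0,0],[0,0,0],[0,0,0]],"gripper":[-1,-1,-1]}' | head -2; python3 step.py 3
```

```text
time: 6.7
position: [0.5521, 0.1621, 0.1445]
t=6.70 th pred 0.000 vis 0.007 score 226 w -0.10
F 3.52 model 2.94  perp -0.24  depth 4.9mm t 1.044  ft [-1.8  3.  -1.9] hpred-err [-0.9 -1.2] mm
F 3.08 model 2.53  perp 0.32  depth 4.2mm t 1.036  ft [-2.   2.3 -0.8] hpred-err [-0.9 -0.6] mm
now th -0.000 w -0.13 e [-0.7  1. ] mm | axis in board [-74. 144.] | end t 0.94 v 0.40 w -0.37
ROWS [[1,-2,0],[2,-4,0],[2,-5,0]]
```

```bash
sed -i 's/k=P@n\/(n@P@n+1.4e-6); e=e+k\*/k=P@n\/(n@P@n+1.4e-6); e=e-k*/' step.py; grep -n "e=e-k" step.py | wc -l; python3 - <<'E'
import json
s=json.load(open("st.json")); s["e"]=[.0005,-.0007]; s["rows"]=[]; s["v"]=.2; json.dump(s,open("st.json","w"))
E
python3 step.py 3
```

```text
1
t=6.75 th pred -0.000 vis -0.010 score 224 w -0.13
F 3.08 model 3.56  perp 0.32  depth 5.9mm t 1.036  ft [-2.   2.3 -0.8] hpred-err [-0.4 -0.3] mm
F 2.59 model 3.22  perp 0.01  depth 5.4mm t 1.028  ft [-1.5  2.1 -2.7] hpred-err [-0.7 -0.1] mm
now th -0.008 w -0.19 e [ 0.2 -0.2] mm | axis in board [-74. 142.] | end t 0.93 v 0.40 w -0.41
ROWS [[1,-1,0],[0,-2,0],[0,-2,0]]
```

```bash
python3 -m jog '{"dp":[[1,-1,0],[0,-2,0],[0,-2,0]],"delta_rot":[[0,0,0],[0,0,0],[0,0,0]],"gripper":[-1,-1,-1]}' | head -2; python3 step.py 3
```

```text
time: 7.1
position: [0.5527, 0.1597, 0.1445]
t=7.10 th pred -0.105 vis -0.093 score 218 w -0.43
F 2.81 model 3.01  perp -0.29  depth 5.0mm t 0.932  ft [-1.4  2.4 -1.1] hpred-err [-0.3 -0.3] mm
F 2.09 model 2.68  perp -0.13  depth 4.5mm t 0.910  ft [-1.1  1.8 -1.2] hpred-err [-0.2 -0.3] mm
now th -0.117 w -0.44 e [-0.1 -0. ] mm | axis in board [-89. 132.] | end t 0.79 v 0.40 w -0.55
ROWS [[-3,-1,0],[-5,-1,0],[-8,-1,0]]
```

```bash
python3 -m jog '{"dp":[[-3,-1,0],[-5,-1,0],[-8,-1,0]],"delta_rot":[[0,0,0],[0,0,0],[0,0,0]],"gripper":[-1,-1,-1]}' | head -2; python3 step.py 4
```

```text
time: 7.45
position: [0.5609, 0.159, 0.1446]
t=7.45 th pred -0.266 vis -0.246 score 220 w -0.56
F 4.39 model 3.75  perp -0.82  depth 6.2mm t 0.818  ft [-1.8  4.1 -2.3] hpred-err [ 1.2 -0. ] mm
F 3.92 model 3.78  perp -0.97  depth 6.3mm t 0.794  ft [-1.4  3.8 -2.7] hpred-err [ 1. -0.] mm
now th -0.277 w -0.56 e [-0.1 -0.4] mm | axis in board [-100.  117.] | end t 0.63 v 0.40 w -0.63
ROWS [[-4,2,0],[-8,2,0],[-11,2,0],[-15,2,0]]
```

```bash
python3 -m jog '{"dp":[[-4,2,0],[-8,2,0],[-11,2,0],[-15,2,0]],"delta_rot":[[0,0,0],[0,0,0],[0,0,0],[0,0,0]],"gripper":[-1,-1,-1,-1]}' | head -2; python3 step.py 4
```

```text
time: 7.9
position: [0.5761, 0.1609, 0.1446]
t=7.90 th pred -0.526 vis -0.503 score 233 w -0.65
F 4.49 model 3.94  perp 0.50  depth 6.6mm t 0.656  ft [-2.6  3.7  0.7] hpred-err [ 1.9 -0.1] mm
F 2.61 model 3.98  perp -1.73  depth 6.6mm t 0.628  ft [ 0.3  3.1 -1.2] hpred-err [ 1.5 -0.1] mm
now th -0.539 w -0.65 e [0.3 0.1] mm | axis in board [-115.   97.] | end t 0.47 v 0.40 w -0.62
ROWS [[-5,1,0],[-9,1,0],[-12,1,0],[-15,1,0]]
```

```bash
sed -i 's/K,RR,TAU=600.,.022,.05/K,RR,TAU=600.,.022,.02/' ctl.py; python3 -m jog '{"dp":[[-5,1,0],[-9,1,0],[-12,1,0],[-15,1,0]],"delta_rot":[[0,0,0],[0,0,0],[0,0,0],[0,0,0]],"gripper":[-1,-1,-1,-1]}' | head -2; python3 step.py 4
```

```text
time: 8.35
position: [0.5913, 0.1618, 0.1445]
t=8.35 th pred -0.804 vis -0.778 score 230 w -0.65
F 4.03 model 3.44  perp -0.23  depth 5.7mm t 0.492  ft [-1.2  3.8 -1.6] hpred-err [ 0.7 -0.2] mm
F 3.66 model 3.46  perp -0.43  depth 5.8mm t 0.462  ft [-0.9  3.6 -1.5] hpred-err [ 0.9 -0.2] mm
now th -0.814 w -0.62 e [-0.4 -0.7] mm | axis in board [-127.   73.] | end t 0.30 v 0.40 w -0.52
ROWS [[-3,0,0],[-5,0,0],[-7,0,0],[-9,-1,0]]
```

```bash
python3 -m jog '{"dp":[[-3,0,0],[-5,0,0],[-7,0,0],[-9,-1,0]],"delta_rot":[[0,0,0],[0,0,0],[0,0,0],[0,0,0]],"gripper":[-1,-1,-1,-1]}' | head -2; python3 step.py 4
```

```text
time: 8.8
position: [0.6001, 0.1608, 0.1447]
t=8.80 th pred -1.049 vis -1.012 score 247 w -0.53
F 2.83 model 3.63  perp 0.12  depth 6.0mm t 0.324  ft [-0.9  2.7 -1.9] hpred-err [ 0.4 -0.4] mm
F 3.59 model 3.32  perp -0.54  depth 5.5mm t 0.310  ft [-0.4  3.6 -0.6] hpred-err [ 0.6 -0.4] mm
now th -1.043 w -0.48 e [ 0.1 -0.2] mm | axis in board [-135.   50.] | end t 0.15 v 0.40 w -0.36
ROWS [[-1,0,0],[0,-1,0],[0,-1,0],[1,-2,0]]
```

```bash
python3 -m jog '{"dp":[[-1,0,0],[0,-1,0],[0,-1,0],[1,-2,0]],"delta_rot":[[0,0,0],[0,0,0],[0,0,0],[0,0,0]],"gripper":[-1,-1,-1,-1]}' | head -2; python3 step.py 4
```

```text
time: 9.25
position: [0.5989, 0.1588, 0.1447]
t=9.25 th pred -1.215 vis -1.179 score 247 w -0.36
F 3.75 model 3.30  perp -0.02  depth 5.5mm t 0.172  ft [-0.9  3.6 -0.4] hpred-err [-0.2 -0.4] mm
F 3.43 model 3.40  perp -0.39  depth 5.7mm t 0.152  ft [-0.4  3.4 -0.7] hpred-err [-0.5 -0.4] mm
now th -1.202 w -0.31 e [-0.2 -0.5] mm | axis in board [-140.   25.] | end t -0.01 v 0.40 w -0.17
ROWS [[3,0,0],[6,-1,0],[9,-2,0],[13,-3,0]]
```

```bash
python3 -m jog '{"dp":[[3,0,0],[6,-1,0],[9,-2,0],[13,-3,0]],"delta_rot":[[0,0,0],[0,0,0],[0,0,0],[0,0,0]],"gripper":[-1,-1,-1,-1]}' | head -2; python3 step.py 4
```

```text
time: 9.7
position: [0.5854, 0.1555, 0.1446]
t=9.70 th pred -1.301 vis -1.239 score 244 w -0.17
F 2.88 model 2.99  perp -0.21  depth 5.0mm t 0.028  ft [-0.6  2.8  0.2] hpred-err [-1.2 -0.7] mm
F 3.67 model 2.84  perp 0.88  depth 4.7mm t 0.016  ft [-1.9  3.2 -0.8] hpred-err [-1.8 -0.7] mm
now th -1.256 w -0.09 e [-0.2 -0.7] mm | axis in board [-142.    4.] | end t -0.14 v 0.40 w 0.02
ROWS [[7,-2,0],[13,-4,0],[19,-6,0],[25,-9,0]]
```

```bash
python3 -m jog '{"dp":[[7,-2,0],[13,-4,0],[19,-6,0],[25,-9,0]],"delta_rot":[[0,0,0],[0,0,0],[0,0,0],[0,0,0]],"gripper":[-1,-1,-1,-1]}' | head -2; python3 step.py 4
```

```text
time: 10.15
position: [0.56, 0.1463, 0.1445]
t=10.15 th pred -1.272 vis -1.232 score 238 w 0.02
F 3.00 model 2.77  perp 0.50  depth 4.6mm t -0.128  ft [-1.7  2.5 -1.3] hpred-err [-1.9 -1.1] mm
F 2.20 model 2.68  perp 2.00  depth 4.5mm t -0.134  ft [-2.7  1.1 -1. ] hpred-err [-2.5 -1.1] mm
now th -1.237 w 0.07 e [-0.3 -0.7] mm | axis in board [-142.  -21.] | end t -0.29 v 0.40 w 0.17
ROWS [[9,-5,0],[16,-9,0],[23,-14,0],[31,-19,0]]
```

```bash
sed -i 's/.022,.02;/.022,.005;/' ctl.py; grep -c "TAU=600.,.022,.005" ctl.py; python3 -m jog '{"dp":[[9,-5,0],[16,-9,0],[23,-14,0],[31,-19,0]],"delta_rot":[[0,0,0],[0,0,0],[0,0,0],[0,0,0]],"gripper":[-1,-1,-1,-1]}' | head -2; python3 step.py 4
```

```text
1
time: 10.6
position: [0.529, 0.1271, 0.1446]
t=10.60 th pred -1.189 vis -1.156 score 234 w 0.18
F 2.52 model 2.61  perp -0.34  depth 4.3mm t -0.284  ft [-1.2  2.2 -0.8] hpred-err [-1.  -0.9] mm
F 1.93 model 2.13  perp 2.15  depth 3.5mm t -0.286  ft [-2.9  0.2 -1.5] hpred-err [-3.  -1.7] mm
now th -1.151 w 0.23 e [-0.6 -0.7] mm | axis in board [-138.  -45.] | end t -0.44 v 0.40 w 0.34
ROWS [[9,-9,0],[16,-16,0],[23,-24,0],[30,-33,0]]
```

```bash
python3 -m jog '{"dp":[[9,-9,0],[16,-16,0],[23,-24,0],[30,-33,0]],"delta_rot":[[0,0,0],[0,0,0],[0,0,0],[0,0,0]],"gripper":[-1,-1,-1,-1]}' | head -2; python3 step.py 4 5.5
```

```text
time: 11.05
position: [0.4989, 0.0938, 0.1445]
t=11.05 th pred -1.037 vis -1.013 score 231 w 0.35
F 1.95 model 2.60  perp -0.30  depth 4.3mm t -0.432  ft [-1.4  1.4 -1.8] hpred-err [-1.1 -1.2] mm
F 2.56 model 1.78  perp 1.84  depth 3.0mm t -0.430  ft [-3.2  0.  -1.5] hpred-err [-2.6 -2.4] mm
now th -0.999 w 0.38 e [-0.7 -0.7] mm | axis in board [-131.  -67.] | end t -0.58 v 0.40 w 0.53
ROWS [[6,-13,0],[12,-24,0],[17,-37,0],[21,-50,0]]
```

```bash
python3 -m jog '{"dp":[[6,-13,0],[12,-24,0],[17,-37,0],[21,-50,0]],"delta_rot":[[0,0,0],[0,0,0],[0,0,0],[0,0,0]],"gripper":[-1,-1,-1,-1]}' | head -2; python3 step.py 4 6
```

```text
time: 11.5
position: [0.4781, 0.0434, 0.1445]
t=11.50 th pred -0.814 vis -0.818 score 225 w 0.54
F 1.83 model 3.03  perp -0.31  depth 5.0mm t -0.590  ft [-1.6  0.8 -1.7] hpred-err [-0.9 -1.6] mm
F 2.65 model 2.16  perp 2.61  depth 3.6mm t -0.580  ft [-3.3 -1.7 -0.9] hpred-err [-1.3 -3.3] mm
now th -0.791 w 0.54 e [-1.5 -1.1] mm | axis in board [-121.  -89.] | end t -0.73 v 0.40 w 0.70
ROWS [[1,-17,0],[2,-32,0],[2,-48,0],[-1,-64,0]]
```

```bash
python3 -m jog '{"dp":[[1,-17,0],[2,-32,0],[2,-48,0],[-1,-64,0]],"delta_rot":[[0,0,0],[0,0,0],[0,0,0],[0,0,0]],"gripper":[-1,-1,-1,-1]}' | head -2; python3 step.py 4 6
```

```text
time: 11.95
position: [0.479, -0.0206, 0.1444]
t=11.95 th pred -0.538 vis -0.524 score 203 w 0.72
F 2.35 model 2.88  perp 0.68  depth 4.8mm t -0.722  ft [-2.3 -0.9 -2. ] hpred-err [-1.  -1.6] mm
F 2.03 model 2.88  perp 2.49  depth 4.8mm t -0.706  ft [-1.7 -2.7 -3.7] hpred-err [ 0.6 -4.2] mm
now th -0.490 w 0.74 e [-2.3 -1.7] mm | axis in board [-111. -106.] | end t -0.85 v 0.40 w 0.82
ROWS [[-7,-19,0],[-14,-36,0],[-23,-52,0],[-34,-67,0]]
```

```bash
python3 -m jog '{"dp":[[-7,-19,0],[-14,-36,0],[-23,-52,0],[-34,-67,0]],"delta_rot":[[0,0,0],[0,0,0],[0,0,0],[0,0,0]],"gripper":[-1,-1,-1,-1]}' | head -2; python3 step.py 5 6 .45
```

```text
time: 12.4
position: [0.5143, -0.0883, 0.1443]
t=12.40 th pred -0.173 vis -0.174 score 224 w 0.84
F 2.76 model 2.83  perp -0.23  depth 4.7mm t -0.870  ft [-2.4 -1.4 -4.1] hpred-err [ 0.3 -2.3] mm
F 2.43 model 2.86  perp 3.48  depth 4.8mm t -0.858  ft [ 0.1 -4.2 -4.3] hpred-err [ 4.  -5.5] mm
now th -0.132 w 0.84 e [-2.4 -1.9] mm | axis in board [ -97. -123.] | end t -1.06 v 0.45 w 0.85
ROWS [[-18,-16,0],[-34,-28,0],[-51,-39,0],[-70,-46,0],[-89,-52,0]]
```

```bash
python3 -m jog '{"dp":[[-18,-16,0],[-34,-28,0],[-51,-39,0],[-70,-46,0],[-89,-52,0]],"delta_rot":[[0,0,0],[0,0,0],[0,0,0],[0,0,0],[0,0,0]],"gripper":[-1,-1,-1,-1,-1]}' | head -2; python3 step.py 2 6 .4
```

```text
time: 12.95
position: [0.6056, -0.141, 0.1448]
t=12.95 th pred 0.307 vis 0.279 score 201 w 0.89
F 1.86 model 2.20  perp -0.32  depth 3.7mm t -1.096  ft [-0.8 -1.7 -2.7] hpred-err [ 2.6 -3. ] mm
F 2.14 model 1.29  perp 5.18  depth 2.2mm t -1.082  ft [ 4.5 -3.3 -2.2] hpred-err [ 7.1 -4.6] mm
now th 0.327 w 0.85 e [-2.4 -1.7] mm | axis in board [ -72. -145.] | end t -1.14 v 0.40 w 0.80
ROWS [[-24,-3,0],[-43,-2,0]]
```

```bash
python3 -m jog '{"dp":[[-5,-18,0],[0,-40,0],[5,-55,-5],[5,-60,-40],[5,-60,-80],[5,-60,-115],[5,-60,-130],[5,-60,-130],[5,-60,-130],[5,-60,-130],[5,-60,-130],[5,-60,-130]],"delta_rot":[[0,0,0],[0,0,0],[0,0,0],[0,0,0],[0,0,0],[0,0,0],[0,0,0],[0,0,0],[0,0,0],[0,0,0],[0,0,0],[0,0,0]],"gripper":[-1,-1,-1,-1,-1,-1,-1,-1,-1,-1,-1,-1]}' 60
python3 -m jog '{"dp":[[0,0,0],[0,0,0],[0,0,0],[0,0,0],[0,0,0],[0,0,0],[0,0,0],[0,0,0],[0,0,0],[0,0,0],[0,0,0],[0,0,0]],"delta_rot":[[0,0,0],[0,0,0],[0,0,0],[0,0,0],[0,0,0],[0,0,0],[0,0,0],[0,0,0],[0,0,0],[0,0,0],[0,0,0],[0,0,0]],"gripper":[-1,-1,-1,-1,-1,-1,-1,-1,-1,-1,-1,-1]}' |head -1
python3 -m jog '{"dp":[[0,0,0],[0,0,0],[0,0,0],[0,0,0],[0,0,0],[0,0,0],[0,0,0],[0,0,0],[0,0,0],[0,0,0],[0,0,0],[0,0,0]],"delta_rot":[[0,0,0],[0,0,0],[0,0,0],[0,0,0],[0,0,0],[0,0,0],[0,0,0],[0,0,0],[0,0,0],[0,0,0],[0,0,0],[0,0,0]],"gripper":[-1,-1,-1,-1,-1,-1,-1,-1,-1,-1,-1,-1]}'
python3 - <<'E'
from ctl import *
im=robot.camera("top"); a=vision(im,.7,.6)
for i in range(4): robot.camera("side")
b=vision(robot.camera("top"),.7,.6); s=robot.camera("side"); print(a,b)
cv2.imwrite("pics/fin.png",cv2.resize(s[90:330,180:420],None,fx=2.4,fy=2.4)[:,:,::-1])
E
```

```text
time: 14.2
position: [0.5973, -0.198, 0.2731]
tool_rot: [-0.0, 1.0, 0.001, -0.001]
ft_force: [-0.2, 0.3, -2.9]
grip_width: 0.0239
grip_force: 59.8
time: 15.4
time: 16.6
position: [0.5978, -0.1983, 0.2746]
tool_rot: [-0.0, 1.0, -0.0, -0.0]
ft_force: [0.2, 0.5, -2.6]
grip_width: 0.0237
grip_force: 59.8
(np.float64(0.6352380952380949), np.float64(264.0)) (np.float64(0.6352380952380949), np.float64(264.0))
```

View pics/fin.png

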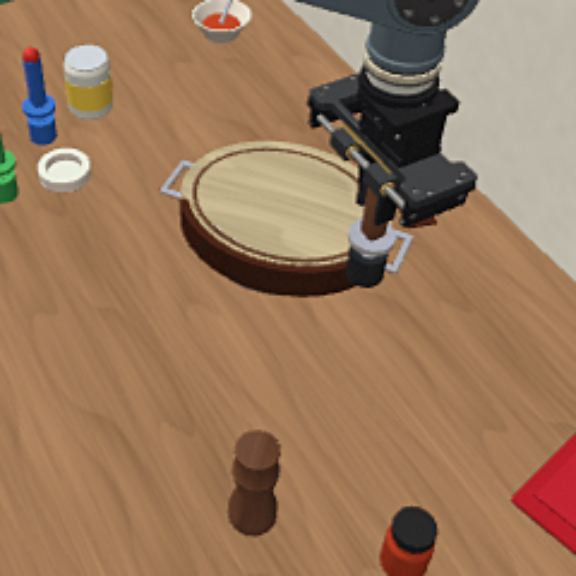

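The roller is held upright about 0.17 m above the table, around px (333,200) in the side view. The board is at rest (same angle 0.25 s apart) and the mill, jar and tin are where they were, so I'm handing in.

```bash
python3 -c "
from rig import robot;print(robot.hand_in())"
```

```text
the job is handed in; nothing more can be done
None
```

I rolled the strip once from the left end to the right in about 6 s, with sampled press readings of roughly 2 to 4.5 N, and handed in holding the roller upright and clear with the board still; the hand-in gave no verdict.

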